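# Seat the V saddle on the camera rail and hold the macro lens down in it

### The job

Set the orange V saddle down into the pocket of the carriage on the camera rail so that it sits fully home, flat and square; then take the long lens with the red ring from its tray and lay it in the middle of the V, rear mount towards the camera and front glass looking away from it, bedded on both rubber pads. Finish still holding: keep the gripper on the lens, pressing it down firmly onto both pads (about 15 N, never rammed), so that I can rack the camera up to it. Leave the other things on the table where they are.

Things in the scene. Friction and masses are not known exactly. Their poses are not given: they have to be found in the camera images.
- rig: Camera rail, fixed: aluminium, 325 x 60 x 18 mm, with a dark steel carriage and, behind it, a black camera. Origin on the table right under the pocket's centre; x along the rail, from the camera towards the miniature set; z up. Carriage 127 (x) x 91 (y) mm, top 38 mm above the table, clear above. The camera stands at x = -183 to -113 mm, y = +-65 mm, up to 144 mm high, and looks along +x.
- pocket (a point): Centre of the floor of the carriage's rectangular pocket: floor 30 mm above the table, 8 mm deep, 95 mm along the rail (x) by 59 mm across (y), 1.5 mm clear all round the saddle's foot, its mouth bevelled 3 mm wide and deep. Axes as rig.
- saddle: Orange V saddle, loose, 0.32 kg, upright; both ways round alike. Origin: centre of underside, x along the V, z up. Foot 92 (x) x 56 (y) x 14 mm. Grip rib on the middle: 18 mm thick (y), 58 long (x), 14 to 34 mm high. Yokes 16 mm thick at x = +-37 mm, 58 mm free between; 90 degree V, 57 mm wide, point 28 mm and edges 50 mm high. The lens bedded in it has its axis 60.5 mm above the underside.
- pad_left: The black rubber pads on the flanks of the V at +y of the saddle, part of the saddle, with the same origin and axes as the saddle. Firm, hardly giving.
- pad_right: The black rubber pads on the flanks of the V at -y of the saddle, part of the saddle, with the same origin and axes as the saddle. Firm, hardly giving.
- lens: The macro lens to mount, loose: a plain black barrel 46 mm in diameter and 110 mm long, 0.28 to 0.42 kg, with a ribbed grey focus ring, a red ring towards the front and a bright steel mount at the rear. Origin at the middle of its axis, x along the axis from rear mount to front glass. It may have rolled any way about x.
- lens_front (a point): Centre of the lens's front glass, 55 mm from its middle along its +x.
- lens_rear (a point): Centre of the lens's rear mount, 55 mm from its middle along its -x.
- tray: Blue foam-lined lens tray, fixed, 140 (x) x 96 (y) mm, base 6 mm thick. Origin at the centre of its underside. The lens lies on two grey foam rests, at x = +-40 mm, each 20 mm long, up to 20 mm above the table; its axis lies along the tray's x, 37 mm above the table; between the rests its middle 60 mm is free down to the base.
- wide_lens: Another, fat lens with a yellow ring, 72 mm wide, 70 mm high, standing on end. Bystander. Origin at the centre of its underside.
- lens_cap: Black lens cap, 52 mm across, 8 mm thick, flat on the table. Bystander. Origin at the centre of its underside.
- blower: Red rubber dust blower standing on its base, 58 mm wide, 105 mm high. Bystander. Origin at the centre of its underside.
- pencil: Yellow pencil lying on the table, 164 mm long, 8 mm thick. Bystander. Origin under its middle, x along it.
- paint_jar: Small blue paint jar with white lid, 52 mm wide, 60 mm high. Bystander. Origin at the centre of its underside.
- clay_figure: Clay puppet in a red tunic, 125 mm high, standing on the miniature set at the back. Bystander. Origin at the centre of its underside.
Things that resemble listed ones, but are neither listed nor needed, are in the scene too. Of the things like the lens, leave any that is turquoise; of the rest the smaller one is meant.

How it is judged (in metres and radians):
On the way, in this order (a step that is already met when the one before it is completed fails the run):
1. the saddle is home in the pocket, flat and square (x of saddle in the frame of pocket between -0.004 and 0.004 m and y of saddle in the frame of pocket between -0.004 and 0.004 m and z of saddle in the frame of pocket between -0.0025 and 0.0025 m and angle between saddle's own z axis and vertical below 0.04 rad and angle between the x axis of saddle and the x axis of rig, either way round below 0.07 rad), for 0.3 s.
2. the lens lies in the middle of the V, along it, front glass away from the camera (all of step 1 and x of lens in the frame of saddle between -0.012 and 0.012 m and y of lens in the frame of saddle between -0.003 and 0.003 m and z of lens in the frame of saddle between 0.0575 and 0.0635 m and angle between the x axis of lens and the x axis of saddle, either way round below 0.06 rad and x of lens_front in the frame of rig above 0.03 m), for 0.2 s.
At the end, for the whole second after the job is handed in: Saddle on the pocket floor (2.5 mm high, 4 mm sideways, 0.04 rad flat, 0.07 square). Lens in the V: 12 mm along, 3 mm across, 3 mm high, 0.06 rad, front glass away from the camera, still, on the saddle alone. Gripper on it, left and right pads each bearing over 4 N (own weight: 3 N at most) (all of step 2 and contact force between lens and pad_left above 4 N and contact force between lens and pad_right above 4 N and contact force between the fingers and lens above 3 N and linear speed of lens below 0.01 m/s and contact force between lens and rig below 0.5 N); the arm keeps its last pose, push and grip.
It fails at once if the lens is rammed or dropped into the V (more than 80 N between lens and saddle) (contact force between lens and saddle above 80 N).
It fails at once if a bystander is moved by more than 30 mm (distance of any of wide_lens, lens_cap, blower, pencil, paint_jar, clay_figure from where it was at the start of the episode above 0.03 m).
It also fails if it takes over 69 s, if anything falls off the work surface, if the arm or the gripper's body presses on something with over 40 N, if the wrist force passes 120 N, or if a joint passes its speed limit or range.

### The arm

A 6-joint arm with a two-finger parallel gripper is mounted at the origin on the work surface. World frame = base frame: x ahead of the robot, y to its left, z up, the work surface at z = 0. Lengths are in m, angles in degrees, forces in N, time in s.
With the tool pointing down it reaches from about 0.4 to 0.825 m from the base axis. Payload 7 kg.
Tool frame: the origin (TCP) lies midway between the tips of the shut fingers; the grasp point (between the pads) lies 19 mm behind it; z points along the fingers, y is the direction in which the jaws open and shut (so a half turn about z gives the same grasp; the last joint's range is limited). The gripper opens to 88 mm and grips with 3 to 60 N. Pads are 19 mm wide; open, the fingers measure 130 mm over their backs; the gripper's body (78 mm by 193 mm) begins 47 mm behind the grasp point.
Start: joints at [-58.894, 20.546, 0.682, 0, -70.136, -16.507], TCP at [0.17, -0.653, 0.227] pointing down, gripper open.
Joint ranges: [-176.03, 176.03], [-82.01, 121.73], [-58.28, 71.71], [-173.87, 95.51], [-174.79, -0.11], [-173.66, 173.66]. Speed limits (degrees/s): [136.94, 136.94, 172.46, 180, 180, 180].

### API

Orientations are given as a 3x3 rotation matrix whose columns are the frame's x, y, z axes.
In Python, from rig import robot gives the robot as it stands. Calls block until the motion is done:
- robot.goto(position, orientation): joint-space move of the TCP to a pose.
- robot.servo_line(position, ori=None, speed=0.15): straight line of the TCP; ori=None keeps the orientation; speed is the mean speed in m/s.
- robot.movej(angles): joint-space move.
- robot.move_gripper(opening): opening from 0.0 (shut) to 1.0 (fully open); the grip force is fixed at half the most; returns when the fingers have stopped.
- robot.dwell(seconds).
- robot.ik(position, orientation): joint angles nearest the present ones, or None.
- robot.grab_frame(name): name is "scene" or "top"; returns (picture, depth): 400x640x3 uint8, red, green, blue; 400x640 float32, m along the optical axis (not along the pixel's ray), 0 where there is no reading.
- robot.camera_info(name): a dict with "vfov" (degrees; the focal length in pixels is half the picture's height over the tangent of half this angle, whatever the lens; pixels are square), "cx", "cy" (the principal point, pixels), "view" (4x4, takes a point from world to camera coordinates). Camera axes: x right, y down, z forward; pixel columns grow to the right and rows downward; lengths in m; the calibration is good to about 2 mm. A picture is of the moment at which its call begins. camera_info takes no time and is no camera call.
A pose or a line that the arm cannot do raises robot.Unreachable and nothing moves.
- robot.job_done(): hands the job in, once; it reports no verdict.
Readings, each from a call of its own:
- robot.read_t(): time.
- robot.read_qpos(): joint angles.
- robot.read_qvel(): joint speeds.
- robot.read_effort(): joint torques, N m.
- robot.read_position(): TCP position.
- robot.read_tcp_rot(): TCP orientation.
- robot.read_force(): force on the tool from outside, world axes, zero at the start.
- robot.read_ft_torque(): the same for the moment, N m.
- robot.read_grip_width(): opening from 0.0 (shut) to 1.0 (fully open).
Only numpy, scipy, OpenCV 4.12 (cv2) and the standard library are available. Lean on these libraries where they do the work, as an engineer would, in place of code of your own. Each camera call takes 0.05 s, during which the arm holds its last target. There are 200 camera calls.

## Working session

There is one attempt and no reset: what is moved stays moved. The work goes in short steps, each a Python script; the robot and the scene stay as the last script left them, time stands still between calls to the robot, and variables do not carry over. Pictures are saved under pics/ and viewed, about 8 in all and at most 12, crops included, and the job is handed in when it is done.

```bash
mkdir -p pics; ls
python3 - <<'E'
from rig import robot
import cv2,numpy as np
for n in("scene","top"):
    p,d=robot.grab_frame(n); cv2.imwrite(f"pics/{n}0.png",p[:,:,::-1]); np.savez(f"{n}0.npz",p=p,d=d)
    i=robot.camera_info(n); print(n,{k:np.round(v,4).tolist() for k,v in i.items() if not isinstance(v,str)}); print((d==0).mean())
print(robot.read_t(),robot.read_tcp_rot().round(3).tolist() if hasattr(robot.read_tcp_rot(),'round') else robot.read_tcp_rot())
E
```

```text
pics
scene {'vfov': 57.8736, 'cx': 317.9596, 'cy': 196.6496, 'view': [[-0.219, 0.9757, 0.0035, 0.1056], [0.7947, 0.1805, -0.5795, -0.3976], [-0.5661, -0.1242, -0.8149, 1.3131], [0.0, 0.0, 0.0, 1.0]]}
0.00414453125
top {'vfov': 55.8524, 'cx': 317.8173, 'cy': 196.566, 'view': [[-0.0125, -0.9998, 0.0156, 0.0201], [-0.9851, 0.0097, -0.1716, 0.5764], [0.1714, -0.0175, -0.985, 0.9078], [0.0, 0.0, 0.0, 1.0]]}
0.00401171875
0.1 [[-0.968, -0.252, -0.0], [-0.252, 0.968, 0.001], [0.0, 0.001, -1.0]]
```

View pics/top0.png

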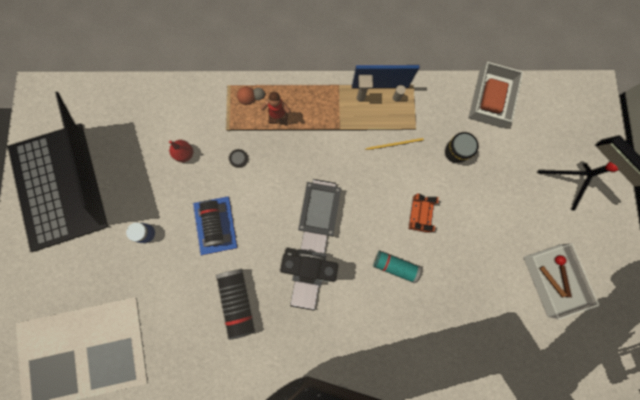

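View pics/scene0.png

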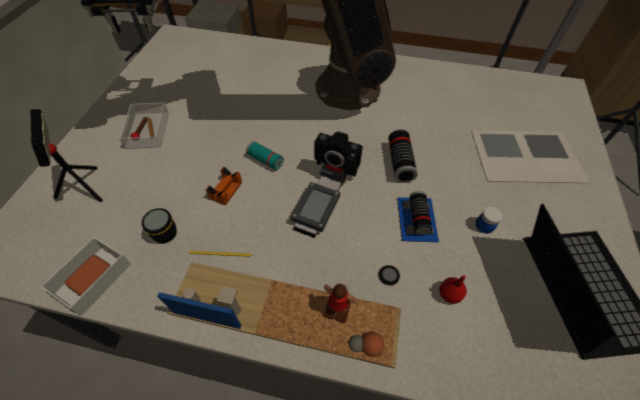

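The top view shows the saddle at (423,213), the carriage at (320,208), the camera at (310,265) and the blue tray with its lens at (214,225). A bigger, similar lens lies at (236,303) and a turquoise one at (398,266). The scene view agrees. Next I measure from depth.

```bash
cat > h.py <<'E'
import cv2,numpy as np
from rig import robot
def K(n):
    i=robot.camera_info(n); return 200/np.tan(np.radians(i["vfov"]/2)),i["cx"],i["cy"],np.array(i["view"])
def cloud(n,d):
    f,cx,cy,V=K(n); v,u=np.mgrid[:400,:640]
    c=np.stack([(u-cx)/f*d,(v-cy)/f*d,d],-1)
    return (c-V[:3,3])@V[:3,:3]
def ray(n,uv,z):
    f,cx,cy,V=K(n); r=np.array([(uv[0]-cx)/f,(uv[1]-cy)/f,1])@V[:3,:3]; o=-V[:3,:3].T@V[:3,3]
    return o+r*(z-o[2])/r[2]
def rect(P):
    (c,s,a)=cv2.minAreaRect((P[:,:2]*1000).astype(np.float32)); 
    if s[0]<s[1]: s=s[::-1]; a+=90
    return np.round(c,1),np.round(s,1),round((a+90)%180-90,1)
E
python3 - <<'E'
from h import *
for n in("top","scene"):
    z=np.load(f"{n}0.npz"); p,d=z["p"],z["d"]; W=cloud(n,d); H=cv2.cvtColor(p,cv2.COLOR_RGB2HSV)
    h,s,v=[H[:,:,i].astype(int) for i in range(3)]; Z=W[:,:,2]
    boxes={"top":dict(sad=(400,185,447,240),tray=(185,190,245,260),car=(290,170,350,245)),"scene":dict(sad=(200,160,250,210),tray=(390,185,445,248),car=(280,175,350,242))}[n]
    def sub(k,m):
        b=boxes[k]; M=np.zeros_like(m); M[b[1]:b[3],b[0]:b[2]]=m[b[1]:b[3],b[0]:b[2]]; 
        l,L,S,_=cv2.connectedComponentsWithStats(M.astype(np.uint8)); 
        return L==1+np.argmax(S[1:,4])
    print(n,"table z",np.median(Z[(Z<.02)&(Z>-.02)]), "bg noise",np.std(Z[(abs(Z)<.01)]))
    m=sub("sad",(h<14)&(s>130)); P=W[m]; print("sad all",m.sum(),rect(P),np.percentile(P[:,2],[1,50,99]).round(4))
    m=sub("sad",(Z>.006)&(Z<.2)); P=W[m]; print(" sad z>6",m.sum(),rect(P),np.percentile(P[:,2],[1,50,99]).round(4))
    Q=P[P[:,2]>.04]; print(" sad z>40",len(Q),rect(Q))
    m=sub("tray",(h>100)&(h<125)&(s>120)); P=W[m]; print("tray blue",m.sum(),rect(P),np.median(P[:,2]))
    m=sub("tray",Z>.040); P=W[m]; print(" lens z>40",m.sum(),rect(P),np.percentile(P[:,2],[5,50,95]).round(4))
    m=sub("car",(Z>.034)&(Z<.044)); P=W[m]; print("car rim",m.sum(),rect(P),np.median(P[:,2]))
    m=sub("car",(Z>.024)&(Z<.034)); P=W[m]; print("pocket floor",m.sum(),rect(P),P.mean(0).round(4))
c=np.load("top0.npz")["p"][170:320,180:450][:,:,::-1]; s=np.load("scene0.npz")["p"][120:250,200:450][:,:,::-1]
a=cv2.resize(c,(540,300),interpolation=cv2.INTER_CUBIC);b=cv2.resize(s,(540,281),interpolation=cv2.INTER_CUBIC)
cv2.imwrite("pics/c1.png",np.vstack([a,b]))
E
```

```text
top table z 0.00023147388804461744 bg noise 0.0025352895547485297
sad all 610 (array([ 465.7, -142.9]), array([350.5,  93.1]), -58.1) [0.0098 0.0245 0.0519]
 sad z>6 850 (array([ 535.2, -258. ]), array([92. , 57.1]), -11.8) [0.0078 0.0308 0.0498]
 sad z>40 163 (array([ 535.7, -258.1]), array([90.1, 56.7]), -11.4)
tray blue 466 (array([501.4, 182.5]), array([319.7, 148. ]), 84.5) 0.006277581476947593
 lens z>40 822 (array([455.2, 192.7]), array([318.1, 106.8]), 56.7) [0.0443 0.057  0.0615]
car rim 893 (array([549. ,  10.4]), array([127.4,  90.8]), -10.7) 0.03766291239001713
pocket floor 843 (array([550.2,   9.5]), array([99.7, 62.5]), -12.1) [0.5494 0.0106 0.0303]
scene table z 1.2407097842042368e-05 bg noise 0.002221331399103055
sad all 642 (array([803.4, -96.9]), array([714.7,  99.1]), 31.4) [0.0025 0.0263 0.0496]
 sad z>6 725 (array([ 536.6, -261.1]), array([93.7, 58.8]), -10.7) [0.0067 0.0302 0.049 ]
 sad z>40 125 (array([ 536.7, -260.4]), array([91.4, 57.2]), -10.7)
tray blue 690 (array([764.9, 244.6]), array([661.6, 128.3]), -8.6) 0.005913302713482316
 lens z>40 667 (array([774.5, 232.2]), array([642.6,  81.3]), -10.8) [0.0437 0.0562 0.0608]
car rim 715 (array([549.6,   7.6]), array([129.4,  91.6]), -10.9) 0.037612671688149794
pocket floor 644 (array([548.2,   7.9]), array([98.5, 62.1]), -11.1) [0.5473 0.007  0.0302]
```

View pics/c1.png

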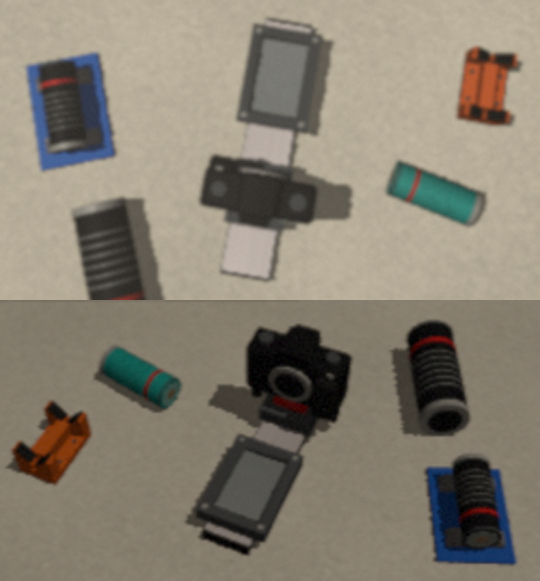

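Sizes match the listing: saddle 92 x 57, carriage 127 x 91, pocket about 99 x 62, top at 38 mm and floor at 30 mm. The lens's red ring and front glass face +x world. The two cameras differ by about 2.5 mm in y, so I average them. Zero-depth pixels spoiled the tray and lens figures. I redo those now and then grasp the saddle.

```bash
cat >> h.py <<'E'
def R(psi):
    c,s=np.cos(np.radians(psi)),np.sin(np.radians(psi))
    return np.array([[-c,-s,0],[-s,c,0],[0,0,-1]])
def st(t=""): print(t,"t",round(robot.read_t(),2),"pos",np.round(robot.read_position(),4),"F",np.round(robot.read_force(),1),"M",np.round(robot.read_ft_torque(),2),"w",round(robot.read_grip_width()*88,1),flush=True)
E
python3 - <<'E'
from h import *
for n in("top","scene"):
    z=np.load(f"{n}0.npz"); p,d=z["p"],z["d"]; W=cloud(n,d); H=cv2.cvtColor(p,cv2.COLOR_RGB2HSV).astype(int)
    X=np.zeros((400,640),bool); b={"top":(185,190,245,260),"scene":(390,185,445,248)}[n]; X[b[1]:b[3],b[0]:b[2]]=1; Z=W[:,:,2]; ok=X&(d>.3)
    m=ok&(H[:,:,0]>100)&(H[:,:,0]<125)&(H[:,:,1]>120)&(abs(Z)<.05)&(Z>-.01)
    print(n,"tray",rect(W[m]))
    m=ok&(Z>.047)&(Z<.07); P=W[m]; print(" lens z>47",m.sum(),rect(P),P[:,2].max())
    x=P[:,:2]-P[:,:2].mean(0); u=np.linalg.svd(x,full_matrices=False)[2][0]; print(" mean",P.mean(0).round(4),"dir",np.degrees(np.arctan2(u[1],u[0]))%180)
    m=ok&((H[:,:,0]<8)|(H[:,:,0]>172))&(H[:,:,1]>120)&(Z>.03); print(" red",m.sum(),W[m].mean(0).round(4))
robot.move_gripper(1.0)
S=[.5361,-.2593]; 
robot.goto([*S,.15],R(-11.2)); st("above")
robot.servo_line([*S,.0175],speed=.1); st("down")
robot.move_gripper(0.0); st("grip")
robot.servo_line([*S,.12],speed=.12); st("lift")
p,d=robot.grab_frame("scene"); np.savez("scene1.npz",p=p,d=d); q,e=robot.grab_frame("top"); np.savez("top1.npz",p=q,d=e)
a=cv2.resize(p[110:250,170:370][:,:,::-1],(560,392)); b=cv2.resize(q[150:270,300:500][:,:,::-1],(336,202)); 
b=cv2.copyMakeBorder(b,0,0,0,224,cv2.BORDER_CONSTANT); cv2.imwrite("pics/l1.png",np.vstack([a,b]))
E
```

```text
top tray (array([511.1, 283. ]), array([133.1,  90.2]), 10.8)
 lens z>47 737 (array([513.8, 284.2]), array([109.9,  42.9]), 10.4) 0.06406379702643929
 mean [0.5134 0.2826 0.0566] dir 10.306054249285495
 red 50 [0.5424 0.2886 0.0577]
scene tray (array([514.4, 282.1]), array([138.1,  94. ]), 11.4)
 lens z>47 584 (array([516.4, 281.9]), array([112.3,  41.8]), 12.0) 0.06330938875995068
 mean [0.5201 0.2804 0.056 ] dir 11.205164249159004
 red 82 [0.5439 0.282  0.0551]
above t 2.27 pos [ 0.5359 -0.2599  0.1501] F [-0.1 -0.2  0.2] M [-0.05 -0.01 -0.02] w 88.2
down t 3.75 pos [ 0.5366 -0.2594  0.0182] F [ 0.6 -0.1 -0.1] M [ 0.   -0.1   0.04] w 88.0
grip t 4.85 pos [ 0.536  -0.2594  0.0175] F [-0.5 -1.7 -0.9] M [-0.34 -0.07  0.02] w 17.8
lift t 5.86 pos [ 0.5354 -0.2591  0.1191] F [-0.4 -0.6 -3.7] M [-0.05 -0.01  0.03] w 17.8
```

View pics/l1.png

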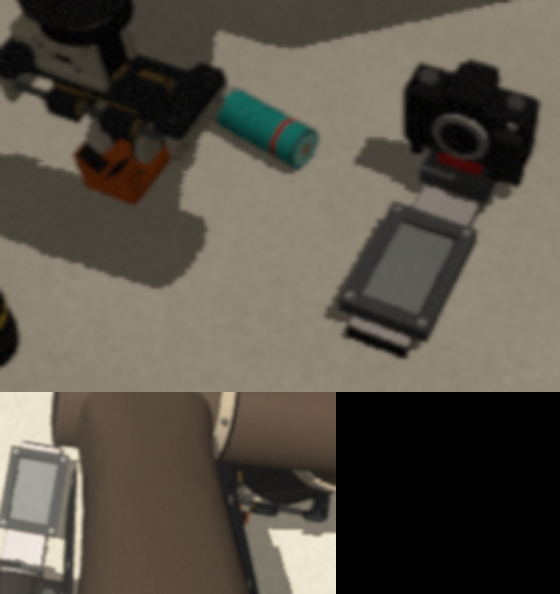

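The saddle is held: width 17.8 mm on the 18 mm rib, weight about 3 N. In the scene view it hangs level at (120,165) of the crop, and the other things are undisturbed. Next I take it over the pocket and lower it while watching the force.

Run:
```python
from h import *
P=np.array([.5492,.0088]); psi=-11.2
robot.goto([*P,.12],R(psi)); robot.servo_line([*P,.062],speed=.1); robot.dwell(.2); st("over")
F0=np.array(robot.read_force())
for z in np.arange(.060,.0463,-.0015):
    robot.servo_line([*P,z],speed=.03); robot.dwell(.08); F=np.array(robot.read_force())-F0
    print(round(z,4),np.round(robot.read_position(),4),F.round(1),np.round(robot.read_ft_torque(),2),flush=True)
    if F[2]>6 or np.hypot(*F[:2])>10: break
```

```text
over t 7.93 pos [0.5497 0.009  0.0628] F [-0.4 -0.5 -2.4] M [-0.04  0.01  0.  ] w 17.7
0.06 [0.5492 0.0089 0.06  ] [ 0.9  0.4 -1.2] [-0.04 -0.02 -0.02]
0.0585 [0.5492 0.0088 0.0584] [-0.3  0.7 -0.1] [-0.   -0.01 -0.02]
0.057 [0.5492 0.0088 0.057 ] [ 0.3  0.8 -1.1] [-0.07 -0.02  0.03]
0.0555 [0.5492 0.0088 0.0555] [-0.2  0.2 -0.7] [-0.   -0.05  0.01]
0.054 [0.5492 0.0088 0.054 ] [ 0.6  0.1 -1.5] [-0.09  0.03  0.01]
0.0525 [0.5491 0.0088 0.0524] [ 0.5  0.3 -1. ] [-0.04 -0.02 -0.02]
0.051 [0.5492 0.0088 0.051 ] [-0.6  1.7 -1. ] [-0.03 -0.01  0.05]
0.0495 [0.5492 0.0088 0.0495] [-0.4  0.  -0.6] [-0.07  0.02 -0.02]
0.048 [0.5492 0.0088 0.048 ] [ 0.3  0.7 -0.6] [-0.    0.01  0.03]
0.0465 [0.5494 0.0088 0.0474] [-2.6  0.1  8.3] [0.15 1.25 0.01]
```

Contact came exactly at the floor height, TCP z 0.0474 against 0.0475 expected, with hardly any side force. I release, move over the tray and verify from both cameras.

Run:
```python
from h import *
robot.move_gripper(0.7); st("open")
robot.servo_line([.5492,.0088,.14],speed=.15)
robot.goto([.515,.283,.16],R(10.9)); st("tray")
for n in("top","scene"):
    p,d=robot.grab_frame(n); np.savez(f"{n}2.npz",p=p,d=d); W=cloud(n,d); Z=W[:,:,2]
    b={"top":(290,165,350,245),"scene":(280,165,350,242)}[n]; X=np.zeros((400,640),bool); X[b[1]:b[3],b[0]:b[2]]=1; X&=d>.3
    X&=(abs(W[:,:,0]-.549)<.08)&(abs(W[:,:,1]-.009)<.06)
    m=X&(Z>.05)&(Z<.1); Q=W[m]; print(n,"sad>50",m.sum(),rect(Q)); Q=Q[Q[:,2]>.07]; print("  >70",rect(Q),np.percentile(Q[:,2],[50,90,99]).round(4))
    m=X&(Z>.034)&(Z<.041); print("  rim",rect(W[m]))
    cv2.imwrite(f"pics/s2{n}.png",cv2.resize(p[b[1]-20:b[3]+30,b[0]-40:b[2]+40][:,:,::-1],None,fx=3,fy=3))
a=cv2.imread("pics/s2top.png");b=cv2.imread("pics/s2scene.png"); h=min(a.shape[0],b.shape[0]); cv2.imwrite("pics/s2.png",np.hstack([a[:h],b[:h]])[:,:800])
```

```text
open t 12.17 pos [0.5492 0.0088 0.0465] F [-0.8  0.3  0.4] M [ 0.02 -0.01 -0.03] w 61.7
tray t 14.02 pos [0.5149 0.282  0.1595] F [0.  0.1 0.4] M [-0.03 -0.04 -0.01] w 61.6
top sad>50 479 (array([549.5,  11.6]), array([90.2, 56.2]), -11.1)
  >70 (array([549.5,  11.5]), array([90.2, 56.1]), -11.2) [0.0754 0.0788 0.0803]
  rim (array([549.1,  10.4]), array([127.6,  91.1]), -10.7)
scene sad>50 514 (array([550.4,   9. ]), array([93. , 57.1]), -11.5)
  >70 (array([550.8,   8.5]), array([92.3, 56.6]), -11.1) [0.0753 0.0789 0.0807]
  rim (array([550.2,   7.5]), array([128.2,  91.9]), -10.6)
```

View pics/s2.png

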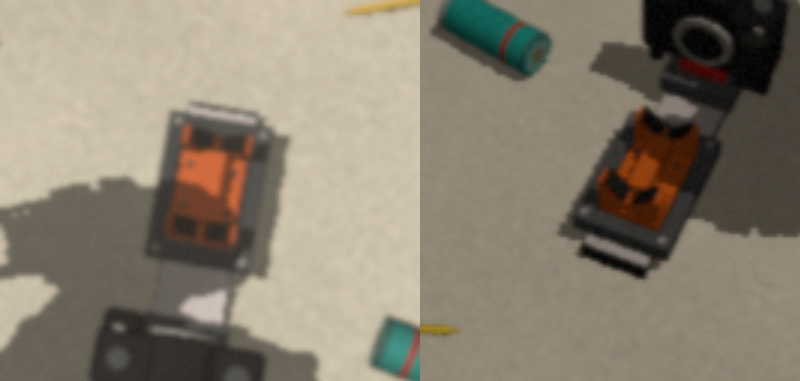

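The saddle is home: yoke tops at 80 mm (30+50), centre within about 1 mm of the rim centre in each camera, yaw -11.1°. Next I pick up the lens.

Run:
```python
from h import *
L=[.515,.283]
robot.move_gripper(0.9)
robot.servo_line([*L,.018],speed=.1); robot.dwell(.1); st("down")
robot.move_gripper(0.0); st("grip")
robot.servo_line([*L,.05],speed=.08); robot.dwell(.1); st("lift a bit")
robot.servo_line([*L,.17],speed=.15); robot.dwell(.2); st("lift")
p,d=robot.grab_frame("scene"); q,e=robot.grab_frame("top")
W=cloud("scene",d); np.savez("scene3.npz",p=p,d=d)
cv2.imwrite("pics/g3.png",cv2.resize(p[110:260,340:540][:,:,::-1],None,fx=3,fy=3))
```

```text
down t 16.35 pos [0.5153 0.2833 0.0186] F [0.6 0.4 0.1] M [-0.03 -0.    0.  ] w 78.9
grip t 16.99 pos [0.515 0.283 0.018] F [ 0.3  0.4 -0.2] M [-0.09  0.05  0.05] w 45.6
lift a bit t 17.64 pos [0.5146 0.2827 0.0495] F [ 0.9 -0.3 -4.2] M [ 0.01 -0.    0.01] w 45.5
lift t 18.79 pos [0.5146 0.2826 0.1689] F [ 0.1  0.7 -2.8] M [0.07 0.05 0.02] w 45.5
```

View pics/g3.png

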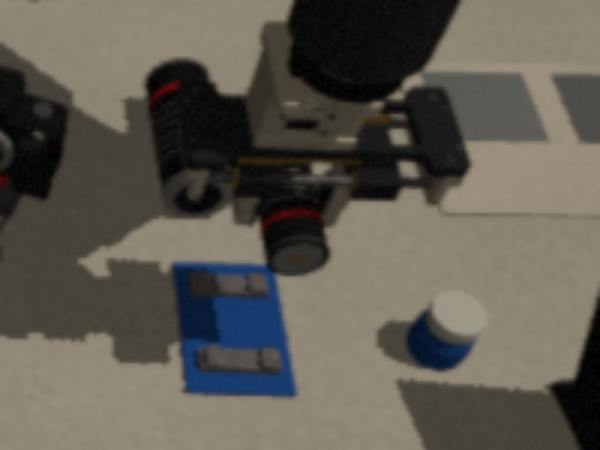

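The lens is held at 45.5 mm width (46 mm barrel) and level. The front glass at (297,250) and the red ring at (292,215) are on the +x side, and the tray is empty. I bring it over the V and lower it with the force guarded.

Run:
```python
from h import *
P=np.array([.5494,.0088]); psi=-11.2
robot.goto([*P,.15],R(psi)); robot.servo_line([*P,.085],speed=.1); robot.dwell(.3); st("over")
F0=np.mean([robot.read_force() for _ in range(5)],0); np.save("F0.npy",F0)
for z in list(np.arange(.083,.0735,-.002))+list(np.arange(.073,.0695,-.0005)):
    robot.servo_line([*P,z],speed=.02); robot.dwell(.1); F=np.array(robot.read_force())-F0
    print(round(z,4),np.round(robot.read_position(),4),F.round(1),np.round(robot.read_ft_torque(),2),flush=True)
    if F[2]>6 or np.hypot(*F[:2])>6: break
st("end")
```

```text
over t 21.07 pos [0.5496 0.0088 0.0855] F [ 0.   0.6 -5. ] M [-0.01 -0.02  0.01] w 45.5
0.083 [0.5494 0.0088 0.083 ] [ 0.4 -0.2  1.8] [-0.08  0.01  0.02]
0.081 [0.5494 0.0088 0.0809] [-0.1 -0.2  0.9] [-0.05  0.03  0.02]
0.079 [0.5494 0.0088 0.079 ] [-0.3 -1.5  1.5] [-0.01 -0.02 -0.  ]
0.077 [0.5494 0.0088 0.077 ] [ 0.2 -1.1  1.7] [-0.06  0.06 -0.02]
0.075 [0.5494 0.0088 0.075 ] [ 0.1 -0.7  0.8] [-0.03 -0.01 -0.01]
0.073 [0.5494 0.0088 0.073 ] [ 0.3 -0.2  0.8] [-0.01 -0.07  0.01]
0.0725 [0.5494 0.0088 0.0725] [ 0.6 -1.2  1. ] [ 0.03 -0.01 -0.04]
0.072 [0.5494 0.0088 0.072 ] [ 1.  -0.7  1. ] [-0.06 -0.07 -0.03]
0.0715 [0.5495 0.0088 0.0716] [-0.1  0.   3.1] [0.03 0.07 0.08]
0.071 [0.5496 0.0088 0.0715] [-1.8  0.5 10.9] [0.06 0.97 0.16]
end t 24.57 pos [0.5496 0.0088 0.0715] F [-1.8  1.1  6. ] M [0.06 0.97 0.16] w 45.6
```

Contact is at z 0.0715, exactly as computed. The pitch moment My ≈ 1 suggests the rear yoke bears first. I let go for a moment so that the lens beds itself flat in the V, re-grip, and press to about 15 N.

Run:
```python
from h import *
P=np.array([.5494,.0088])
robot.servo_line([*P,.0716],speed=.02); robot.dwell(.2); st("unload")
robot.move_gripper(0.62); robot.dwell(.5); st("open")
robot.move_gripper(0.0); robot.dwell(.3); st("regrip")
for z in np.arange(.0713,.0690,-.0002):
    robot.servo_line([*P,z],speed=.01); robot.dwell(.15); F=[]
    for _ in range(4): F.append(robot.read_force()); robot.dwell(.03)
    F=np.mean(F,0); print(round(z,4),np.round(robot.read_position(),4),F.round(1),np.round(robot.read_ft_torque(),2),flush=True)
    if F[2]>13.5 or np.hypot(*F[:2])>8: break
st("end")
```

```text
unload t 25.02 pos [0.5495 0.0088 0.0716] F [-1.   1.2  0.8] M [0.09 0.27 0.07] w 45.3
open t 25.97 pos [0.5494 0.0088 0.0716] F [0.1 0.2 0.3] M [-0.03  0.   -0.03] w 54.3
regrip t 26.6 pos [0.5494 0.0088 0.0716] F [-0.2  1.1  0.4] M [ 0.12 -0.03 -0.03] w 45.1
0.0713 [0.5494 0.0088 0.0715] [-1.9  1.2  5.5] [0.32 0.75 0.03]
0.0711 [0.5495 0.0089 0.0715] [-2.7  1.   7.2] [0.38 1.06 0.03]
0.0709 [0.5494 0.0088 0.0715] [-3.5  1.5  9.1] [ 0.48  1.29 -0.06]
0.0707 [0.5495 0.0088 0.0715] [-4.7  1.6 10.5] [0.49 1.59 0.01]
0.0705 [0.5495 0.0088 0.0715] [-4.8  1.6 12.5] [ 0.53  1.83 -0.05]
0.0703 [0.5495 0.0088 0.0715] [-5.6  2.  14.3] [ 0.6   2.02 -0.08]
end t 29.8 pos [0.5495 0.0088 0.0715] F [-6.6  1.2 14.1] M [ 0.6   2.02 -0.08] w 45.3
```

Pressing at 14 N. The side force across the V is about 0.5 N in saddle axes, so both pads share the load. I ease off the force along the rail slightly, then make final camera checks.

Run:
```python
from h import *
u=np.array([np.cos(np.radians(-11.2)),np.sin(np.radians(-11.2))])
P=np.array([.5494,.0088])
for k in (.0002,.0004):
    robot.servo_line([*(P-k*u),.0702],speed=.01); robot.dwell(.3); F=[]
    for _ in range(6): F.append(robot.read_force()); robot.dwell(.05)
    F=np.mean(F,0); print(k,F.round(1))
    if abs(F[0])<3.5: break
st("hold")
for n in("top","scene"):
    p,d=robot.grab_frame(n); W=cloud(n,d); Z=W[:,:,2]; H=cv2.cvtColor(p,cv2.COLOR_RGB2HSV).astype(int)
    D=(d>.3)&(abs(W[:,:,0]-.549)<.1)&(abs(W[:,:,1]-.009)<.06)
    red=D&((H[:,:,0]<8)|(H[:,:,0]>172))&(H[:,:,1]>130)&(Z>.085); print(n,"red",red.sum(),W[red].mean(0).round(4) if red.any() else "")
    a=(W[:,:,:2]-P)@u; t=D&(Z>.095)&(Z<.117)&(a>.03); print(" front end along rail max",np.percentile(a[t],98).round(4) if t.any() else "", t.sum(), Z[t].max().round(4) if t.any() else "")
    cv2.imwrite(f"pics/f{n}.png",cv2.resize(p[140:300,220:420][:,:,::-1],(400,320)))
cv2.imwrite("pics/f.png",np.hstack([cv2.imread("pics/ftop.png"),cv2.imread("pics/fscene.png")]))
```

```text
0.0002 [-5.   1.4 14.3]
0.0004 [-4.6  0.4 13.4]
hold t 31.5 pos [0.5495 0.0088 0.0714] F [-4.2  0.3 12.7] M [ 0.35  1.56 -0.06] w 45.5
top red 0 
 front end along rail max  0 
scene red 96 [0.5744 0.0128 0.1519]
 front end along rail max 0.0561 205 0.116
```

View pics/f.png

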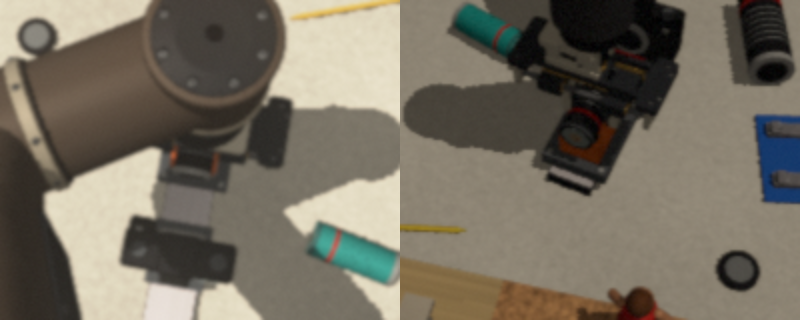

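The lens lies in the V. Its front end is 56 mm along the rail from the pocket centre (55 expected), with the glass at (580,130) of the picture facing away from the camera, and the surroundings look undisturbed. I add a small nudge towards 15 N and hand in.

Run:
```python
from h import *
robot.servo_line([.54901,.00888,.07],speed=.01); robot.dwell(.4); F=[]
for _ in range(8): F.append(robot.read_force()); robot.dwell(.04)
print(np.mean(F,0).round(1)); st("final"); print(np.round(robot.read_tcp_rot(),4).tolist())
robot.job_done()
```

```text
[-5.2  0.9 15.2]
final t 32.58 pos [0.5495 0.0089 0.0715] F [-5.5  0.3 14.9] M [ 0.26  1.84 -0.11] w 45.5
[[-0.9811, 0.1937, 0.0015], [0.1937, 0.9811, -0.0], [-0.0014, 0.0002, -1.0]]
the job is handed in; nothing more can be done
```

The saddle is home in the pocket and the lens lies bedded in the V, held and pressed down at about 15 N. I handed the job in at 32.6 s of the 69 s allowed.

- **Saddle:** It touched the pocket floor at the height I expected. Both cameras then showed its yoke tops at 80 mm and its centre within about 1 mm of the carriage centre. It was square to the carriage within half a degree.
- **Lens:** It is the red-ringed one from the tray, with its front glass looking away from the camera. It met the pads at the expected height. I then opened the gripper briefly so it could bed itself, and gripped it again. One camera put its front end 56 mm along the rail from the pocket centre, against 55 mm expected.
- **Press:** The downward force averaged 15.2 N. The side force across the V was about 0.5 N or less, so I work out each side's pads carry about 13 N. I could not measure the pads directly.

**Checks that were less clean:**
- A force of about 5 N along the rail remains. Shifting the arm slightly barely reduced it, but nothing slipped.
- The two cameras disagree by 2–3 mm sideways. I averaged them, and the contact heights and low side forces supported the result.
- The arm hid the lens from the top camera at the end. The only red the scene camera picked up was too high to be the lens ring, so I discarded it.
- I checked the bystanders only by eye in the last pictures. Those in view looked unmoved, but some were outside the final crops.

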